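# Beam stop from the flap dock to the laser seat

### The job

Fetch the round beam stop from behind the dock's clear spring flap: push the flap back with the hand, keep it held open with the hand while you grip the stop, and bring it out so that the flap falls shut again. Set it down upright in the small square seat in front of the red laser head, without dropping it, and leave the square post standing where it is in the dock.

Things in the scene. Friction and masses are not known exactly. Their poses are not given: they have to be found in the camera images.
- stop: Round beam stop: black upright cylinder, 26 mm diameter, 100 mm tall, 0.07 to 0.14 kg, loose. Origin: centre of its underside, z up. It stands on the dock's 10 mm thick aluminium base plate (so its top is 110 mm above the table), under the flap's roof, about 45 mm left or right of the dock's middle. Front and sides of the dock are open but for two 26 mm high side strips.
- square: Square post, not wanted: same black, 26 x 26 mm, 100 mm tall, loose, in the dock's other place, about 90 mm beside the round stop along the hinge. Origin: centre of its underside.
- flap_edge (a point): Middle of the free front edge (8 mm bead, 128 mm up) of a clear flap 210 mm wide: a roof 58 mm deep over the posts, 22 mm past their line, on a leg to a hinge 40 mm behind that line, 15 mm up. Frame turns with it: shut, z up, x level from front to hinge, y along hinge. Pushed along x by fingers just over the post tops it tips back (edge at most 144 mm up). A 1 to 3 N spring shuts it.
- seat (a point): Centre of the inner floor of the seat, 5 mm above the table: a square aluminium tray, 56 x 56 mm outside, 48 x 48 mm inside, its 4 mm walls rising to 12 mm above the table, fixed. Its y axis points to the laser head: the black snout's end (70 mm diameter) is 132 mm from the seat's centre and the red box (150 mm wide, 134 mm tall) starts at 170 mm.

How it is judged:
On the way:
1. the round stop is gripped behind the flap while the flap is held at least 9 degrees open (angle between flap_edge's own z axis and vertical above 0.15 rad and contact force between the fingers and stop above 1 N), for 0.1 s.
At the end, for the whole second after the job is handed in: The round stop stands at rest on the seat's floor (within 18 mm of its centre, within 5 mm of its floor, upright within 10 degrees), the flap is shut (within 6 degrees), and the square post stands upright within 30 mm of where it was (horizontal distance between stop and seat below 0.018 m and z of stop in the frame of seat between -0.005 and 0.005 m and angle between each of stop, square's own z axis and vertical below 0.17 rad and linear speed of stop below 0.02 m/s and angle between flap_edge's own z axis and vertical below 0.1 rad and distance of square from where it was at the start of the episode below 0.03 m); the robot touches nothing.
It fails at once if the square post is moved by more than 30 mm or tipped (distance of square from where it was at the start of the episode above 0.03 m or angle between square's own z axis and vertical above 0.5 rad).
It fails at once if the round stop is dropped (falls freely at more than 0.6 m/s) (linear speed of stop above 0.6 m/s and contact force between the fingers and stop below 0.1 N).
It also fails if it takes over 45 s, if anything falls off the work surface, if the arm or the gripper's body presses on something with over 40 N, if the wrist force passes 120 N, or if a joint passes its speed limit or range.

### The arm

A 6-joint arm with a two-finger parallel gripper is mounted at the origin on the work surface. World frame = base frame: x ahead of the robot, y to its left, z up, the work surface at z = 0. Lengths are in m, angles in rad, forces in N, time in s.
With the tool pointing down it reaches from about 0.25 to 0.725 m from the base axis. Payload 4 kg.
Tool frame: the origin (TCP) lies at the very end of the fingers, on their centre line; the grasp point (between the pads) lies 19 mm behind it; x points along the fingers, z is the direction in which the jaws open and shut, and the axes are right-handed (so a half turn about x gives the same grasp; the last joint's range is limited). The gripper opens to 85 mm and grips with 20 to 120 N. Pads are 22 mm wide; open, the fingers measure 114 mm over their backs; the gripper's body (76 mm by 85 mm) begins 54 mm behind the grasp point. The pads swing forward as they close: fully open they stand 13 mm farther back than shut.
Start: joints at [-1.234, 0.241, 0.005, 1.335, 0, 1.571], TCP at [0.165, -0.472, 0.231] pointing down, gripper open.
Joint ranges: [-2.72, 2.72], [-1.05, 1.87], [-1.09, 1.28], [-1.99, 2.15], [-1.42, 1.44], [-3.14, 3.14]. Speed limits (rad/s): [2.79, 2.79, 3.14, 3.14, 3.14, 3.14].

### API

Orientations are given as a unit quaternion [x, y, z, w].
In Python, from workcell import bot gives the robot as it stands.
- The arm moves only by the tool apply_moves, never from a script. Its argument "targets" is one flat list of numbers, 7 for each row, row after row: the shift along the tool's x, y, z in units of 25 cm (1.0 is 25 cm), then the turn, a rotation vector about the tool's x, y, z in units of 0.5 rad (1.0 is 0.5 rad), then the opening, from 0 (shut) to 1 (fully open). In form: [tx, ty, tz, wx, wy, wz, claw, tx, ty, tz, wx, wy, wz, claw, ...]. A call has 1 to 12 rows; each row is the pose to reach, as a shift and turn from the pose commanded when the call began, along the tool's axes at that moment; what a row does not reach only later rows make up. A row lasts 1/12 s, in which the tool goes at most 41.7 mm and 7.16 degrees, less where a joint would pass 70% of its speed; a pose out of reach is approached as far as the arm can. A call with a number of a shift or a turn outside -1 to 1 is refused whole. A call with a gripper value outside its range is refused whole. The fingers move at their own pace and stop on an object; the grip force is fixed at half the most. Time passes only in rows, so rows that repeat a pose let the fingers close. It gives the time, the measured TCP pose, the force and the opening at its end, in the units of the state.
- bot.get_obs(): the state, without advancing time (a new reading comes with each control period).
- bot.camera(name): name is "side" or "top" or "wrist"; returns (picture, depth): 480x640x3 uint8, red, green, blue; 480x640 float32, m along the optical axis (not along the pixel's ray), 0 where there is no reading.
- bot.camera_params(name): a dict with "fx", "fy", "cx", "cy" (pixels), "T" (4x4, takes a point from camera to world coordinates); the wrist camera has in their place "tool_from_camera" (4x4, takes a point from camera to tool coordinates, whose origin is the TCP and whose axes are the tool frame's). Camera axes: x right, y up, looking along -z (the intrinsics and any distortion apply to the point x, -y, -z); pixel columns grow to the right and rows downward; lengths in m; the calibration is good to about 2 mm. A picture is of the moment at which its call begins: read the wrist's pose just before it. camera_params takes no time and is no camera call.
- bot.job_done(): hands the job in, once; it reports no verdict.
The state is a dict: "clock": time; "joint_pos": joint angles; "joint_vel": joint speeds; "tau": joint torques, N m; "eef_pos": TCP position; "tool_rot": TCP orientation; "ft_force": force on the tool from outside, world axes, zero at the start; "ft_torque": the same for the moment, N m; "grip_width": finger opening in m.
Only numpy, scipy, OpenCV 4.12 (cv2) and the standard library are available. Lean on these libraries where they do the work, as an engineer would, in place of code of your own. Each camera call takes 0.05 s, during which the arm holds its last target.

## Working session

There is one attempt and no reset: what is moved stays moved. The work goes in short steps, Python scripts to look and compute and a tool call to move; the robot and the scene stay as the last step left them, time stands still between calls to the robot, and variables do not carry over. Pictures are saved under pics/ and viewed, and the job is handed in when it is done.

Besides the shell and the picture viewer there is one more tool, called after "Call:" as name(argument=value, ...) on one line, values as JSON. apply_moves: Moves the arm, as the interface text tells. Its arguments: {"type":"object","properties":{"targets":{"type":"array"}},"required":["targets"]}

```bash
mkdir -p pics; ls
python3 - <<'E'
from workcell import bot
import cv2,numpy as np,pickle
print(bot.get_obs())
d={}
for n in ["side","top"]:
    im,dep=bot.camera(n); p=bot.camera_params(n); d[n]=(im,dep,p)
    cv2.imwrite(f"pics/{n}0.png",im[:,:,::-1]); print(n,p)
p=bot.camera_params("wrist");print(p)
pickle.dump(d,open("d0.pkl","wb"))
E
```

```text
pics
{'clock': 0.0, 'joint_pos': array([-1.23402757e+00,  2.41402512e-01,  3.69266012e-03,  1.33517129e+00,
        1.20534917e-05,  1.57077722e+00]), 'joint_vel': array([-0.00095189,  0.00055002, -0.00043664, -0.00205212, -0.00248545,
       -0.00068182]), 'tau': array([ 3.07790770e-04, -3.72316611e+01,  2.52408618e+01,  1.70207553e-02,
       -1.35262089e-04,  9.04985484e-06]), 'eef_pos': array([ 0.16501279, -0.47131203,  0.23040612]), 'tool_rot': array([ 0.40955774,  0.57732561, -0.40869782,  0.57612819]), 'ft_force': array([-0.44099484, -0.21990218, -0.61030233]), 'ft_torque': array([-0.00025707,  0.02584889, -0.02652191]), 'grip_width': 0.08524310488320976}
side {'fx': 486.41784856789786, 'fy': 486.41784856789786, 'cx': 322.11580476952827, 'cy': 239.8799261120672, 'T': array([[-0.90690351,  0.29525709, -0.30058156,  0.32539832],
       [-0.42127423, -0.64787325,  0.63465603,  0.42977771],
       [-0.00735206,  0.70219905,  0.71194272,  0.63492018],
       [ 0.        ,  0.        ,  0.        ,  1.        ]])}
top {'fx': 498.1016812283195, 'fy': 498.1016812283195, 'cx': 321.9115001180319, 'cy': 232.2879498039202, 'T': array([[-0.00459063,  0.99665332, -0.08161549,  0.48856709],
       [-0.99992308, -0.00551542, -0.01110926, -0.02043803],
       [-0.01152222,  0.08155821,  0.99660197,  0.77001261],
       [ 0.        ,  0.        ,  0.        ,  1.        ]])}
{'fx': 360.6533884109407, 'fy': 360.6533884109407, 'cx': 318.3441871318518, 'cy': 244.4125646440581, 'tool_from_camera': array([[ 1.01979976e-03,  2.74470217e-01, -9.61595060e-01,
        -1.43870431e-01],
       [-9.21444441e-04,  9.61595410e-01,  2.74469339e-01,
         6.94026971e-02],
       [ 9.99999055e-01,  6.06152655e-04,  1.23354383e-03,
         7.72900454e-04],
       [ 0.00000000e+00,  0.00000000e+00,  0.00000000e+00,
         1.00000000e+00]])}
```

View pics/side0.png

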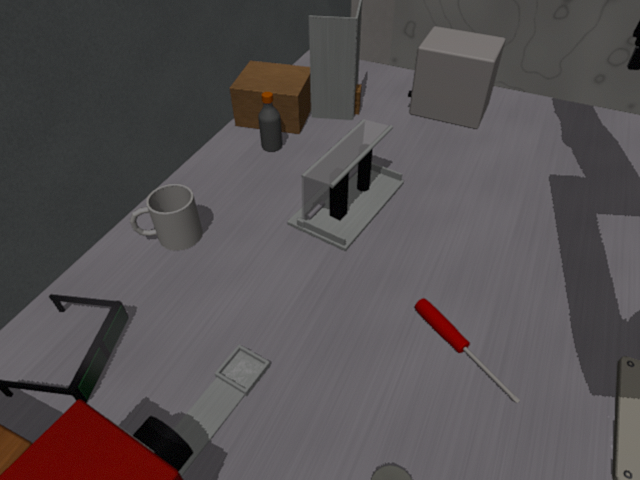

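View pics/top0.png

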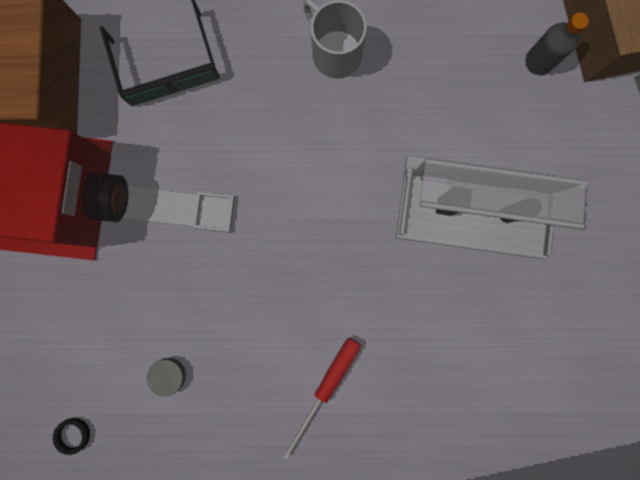

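Run:
```python
import cv2,numpy as np,pickle
d=pickle.load(open("d0.pkl","rb"))
a=d["side"][0][110:260,270:420]; b=d["top"][0][140:270,385:600]
cv2.imwrite("pics/s1.png",cv2.convertScaleAbs(cv2.resize(a,(600,600),interpolation=2),alpha=1.5)[:,:,::-1])
cv2.imwrite("pics/t1.png",cv2.convertScaleAbs(cv2.resize(b,(800,484),interpolation=2),alpha=1.5)[:,:,::-1])
c=d["top"][0][170:250,120:260];cv2.imwrite("pics/t2.png",cv2.resize(c,(700,400),interpolation=2)[:,:,::-1])
```

```text
(no output)
```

View pics/s1.png

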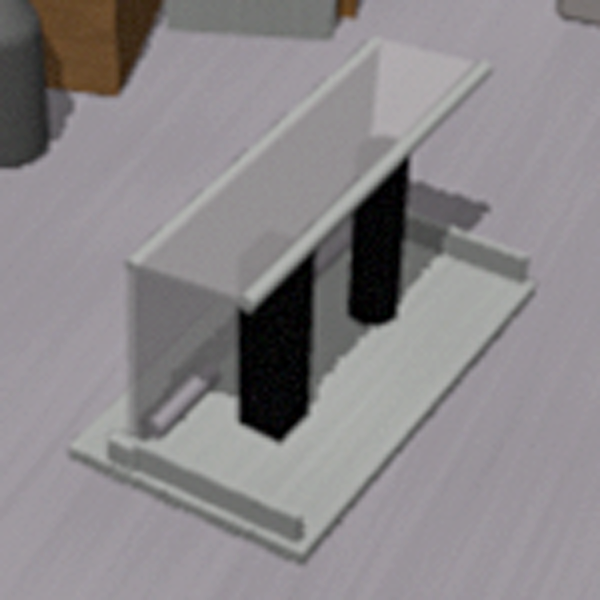

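View pics/t1.png

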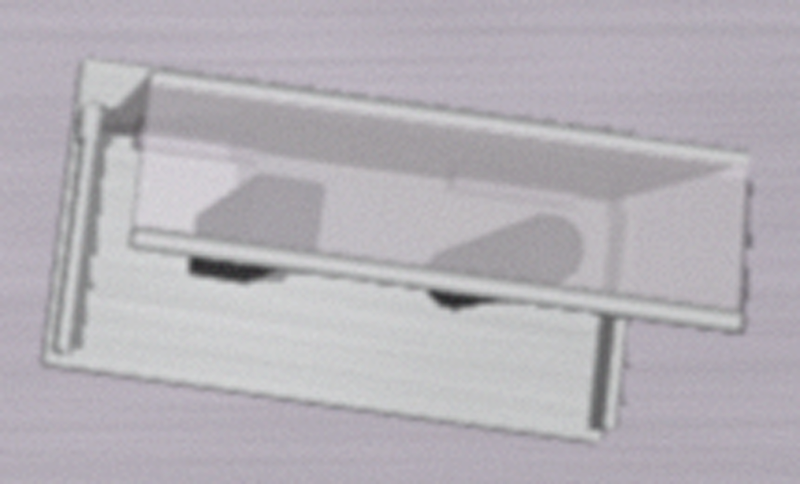

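View pics/t2.png

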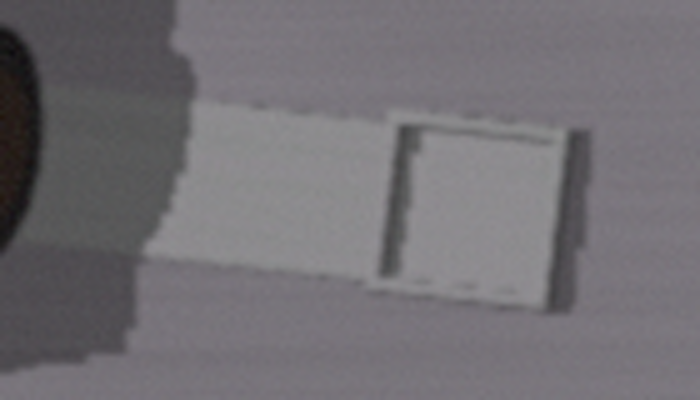

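```bash
cat > h.py <<'E'
import numpy as np
from workcell import bot
def ray(p,uv,z,T=None):
    T=p["T"] if T is None else T
    d=T[:3,:3]@np.array([(uv[0]-p["cx"])/p["fx"],-(uv[1]-p["cy"])/p["fy"],-1.]); o=T[:3,3]
    return o+d*(z-o[2])/d[2]
E
python3 - <<'E'
from h import *
import pickle
d=pickle.load(open("d0.pkl","rb")); pt=d["top"][2]; ps=d["side"][2]
t=lambda u,v,z: ray(pt,(385+u/3.721,140+v/3.723),z)
s=lambda u,v,z: ray(ps,(270+u/4,110+v/4),z)
np.set_printoptions(precision=4,suppress=True)
print("plate top cam",[t(u,v,.01) for u,v in [(45,362),(85,62),(600,438)]])
print("plate side cam",[s(u,v,.01) for u,v in [(535,285),(303,556),(70,448)]])
print("bead top",[t(u,v,.128) for u,v in [(135,239),(740,321)]])
print("bead side",[s(u,v,.128) for u,v in [(250,302),(487,68)]])
print("round top",t(546,248,.11),"sq top",t(288,215,.11))
print("round side base left/right/bottom",s(350,310,.01),s(395,315,.01),s(374,325,.01))
print("round side top c",s(382,156,.11))
w=lambda u,v,z: ray(pt,(120+u/5,170+v/5),z)
cs=[w(u,v,.012) for u,v in [(392,112),(572,125),(550,308),(370,290)]]
print("seat top rim",cs,np.mean(cs,0))
for n,im,dp in [("t",d["top"][1],(532,206)),("bead",d["top"][1],(500,217)),("seat",d["top"][1],(215,212)),("roundfront",d["top"][1],(508,220))]:
    print(n,im[dp[1],dp[0]], ray(pt,dp,.0)[:2])
E
```

```text
plate top cam [array([ 0.5426, -0.1267,  0.01  ]), array([ 0.6675, -0.1455,  0.01  ]), array([ 0.5103, -0.3521,  0.01  ])]
plate side cam [array([ 0.5083, -0.3492,  0.01  ]), array([ 0.5416, -0.1241,  0.01  ]), array([ 0.6681, -0.1431,  0.01  ])]
bead top [array([ 0.577 , -0.1423,  0.128 ]), array([ 0.5471, -0.3504,  0.128 ])]
bead side [array([ 0.5768, -0.1431,  0.128 ]), array([ 0.5459, -0.3493,  0.128 ])]
round top [ 0.5753 -0.292   0.11  ] sq top [ 0.5878 -0.2005  0.11  ]
round side base left/right/bottom [ 0.5868 -0.2915  0.01  ] [ 0.5647 -0.2972  0.01  ] [ 0.5715 -0.2855  0.01  ]
round side top c [ 0.5736 -0.2864  0.11  ]
seat top rim [array([0.6134, 0.1781, 0.012 ]), array([0.609 , 0.1225, 0.012 ]), array([0.5525, 0.1287, 0.012 ]), array([0.5583, 0.184 , 0.012 ])] [0.5833 0.1533 0.012 ]
t 0.64390403 [ 0.5907 -0.3378]
bead 0.64080626 [ 0.5739 -0.2878]
seat 0.7727134 [0.5843 0.1548]
roundfront 0.73371863 [ 0.5691 -0.2999]
```

```bash
cat >> h.py <<'E'
from scipy.spatial.transform import Rotation as R
np.set_printoptions(precision=4,suppress=True)
def go(pos,ydir,cur=None):
    """shift/turn in move units to reach pos with tool x down, tool y along horizontal ydir(angle rad)"""
    o=bot.get_obs(); R0=R.from_quat(o["tool_rot"]).as_matrix(); p0=o["eef_pos"]
    x=np.array([0,0,-1.]); y=np.array([np.cos(ydir),np.sin(ydir),0]); z=np.cross(x,y)
    Rt=np.c_[x,y,z]
    sh=R0.T@(np.array(pos)-p0)/.25
    w=R.from_matrix(R0.T@Rt).as_rotvec()/.5
    print("shift",sh,"turn",w,"rows>=",np.linalg.norm(sh)*.25/.0417,np.linalg.norm(w)*.5/.125)
def st():
    o=bot.get_obs(); print(o["clock"],"tcp",o["eef_pos"],"q",o["joint_pos"],"F",o["ft_force"],"w",o["grip_width"]); print(R.from_quat(o["tool_rot"]).as_matrix())
E
python3 - <<'E'
from h import *
st()
c=np.array([.577,-.2935]); xh=np.array([.989,-.145])
a=np.arctan2(-.145,.989)
for off in (-.10,-.075,0):
  q=c+off*xh; print(off,q); go([*q,.14],a)
  go([*q,.10],a)
E
```

```text
0.1 tcp [ 0.165  -0.4714  0.2305] q [-1.234   0.2413  0.0038  1.3352 -0.      1.5708] F [-0.1748 -1.55   -0.3804] w 0.08522673811501959
[[-0.0006  0.9438  0.3304]
 [ 0.0018  0.3304 -0.9438]
 [-1.     -0.     -0.0019]]
-0.1 [ 0.4781 -0.279 ]
shift [ 0.3626  1.4362 -0.3118] turn [ 0.9647 -0.0037  0.0009] rows>= 9.07505389387443 3.8587909810720746
shift [ 0.5226  1.4362 -0.3115] turn [ 0.9647 -0.0037  0.0009] rows>= 9.350970253447565 3.8587909810720746
-0.075 [ 0.5028 -0.2826]
shift [ 0.3625  1.5247 -0.2654] turn [ 0.9647 -0.0037  0.0009] rows>= 9.529769381149698 3.8587909810720746
shift [ 0.5225  1.5247 -0.2651] turn [ 0.9647 -0.0037  0.0009] rows>= 9.792882413367074 3.8587909810720746
0 [ 0.577  -0.2935]
shift [ 0.3623  1.7904 -0.1263] turn [ 0.9647 -0.0037  0.0009] rows>= 10.977505235833442 3.8587909810720746
shift [ 0.5223  1.7904 -0.126 ] turn [ 0.9647 -0.0037  0.0009] rows>= 11.206679379141997 3.8587909810720746
```

Call:
apply_moves(targets=[0.05, 0.2, -0.05, 0.2, 0, 0, 0.65, 0.1, 0.4, -0.1, 0.4, 0, 0, 0.65, 0.15, 0.6, -0.15, 0.6, 0, 0, 0.65, 0.18, 0.8, -0.2, 0.8, 0, 0, 0.65, 0.2, 1.0, -0.22, 0.965, 0, 0, 0.65, 0.2, 1.0, -0.22, 0.965, 0, 0, 0.65, 0.2, 1.0, -0.22, 0.965, 0, 0, 0.65, 0.2, 1.0, -0.22, 0.965, 0, 0, 0.65, 0.2, 1.0, -0.22, 0.965, 0, 0, 0.65])

```text
clock: 0.85
eef_pos: [0.3829, -0.3368, 0.1807]
tool_rot: [-0.534, -0.463, 0.535, -0.462]
ft_force: [-0.6, -0.8, 0.0]
grip_width: 0.0551
```

Run:
```python
from h import *
st()
c=np.array([.577,-.2935]); xh=np.array([.989,-.145])
a=np.arctan2(-.145,.989)
for off,z in [(-.085,.14),(-.085,.10)]:
  q=c+off*xh; print(off,q); go([*q,z],a)
```

```text
0.85 tcp [ 0.3829 -0.3368  0.1807] q [-0.721   0.2891 -0.0641  1.2192 -0.0007  2.5643] F [-0.5718 -0.7661  0.006 ] w 0.055119583438150405
[[-0.0017  0.9897 -0.1433]
 [ 0.0006 -0.1433 -0.9897]
 [-1.     -0.0018 -0.0003]]
-0.085 [ 0.4929 -0.2812]
shift [ 0.1623  0.404  -0.2833] turn [ 0.0037 -0.0007  0.0036] rows>= 3.1140042061400868 0.02073007967859129
-0.085 [ 0.4929 -0.2812]
shift [ 0.3223  0.4043 -0.2832] turn [ 0.0037 -0.0007  0.0036] rows>= 3.5342105382865268 0.02073007967859129
```

Call:
apply_moves(targets=[0.08, 0.13, -0.1, 0, 0, 0, 0.65, 0.16, 0.27, -0.19, 0, 0, 0, 0.65, 0.24, 0.36, -0.26, 0, 0, 0, 0.65, 0.32, 0.404, -0.283, 0, 0, 0, 0.65, 0.32, 0.404, -0.283, 0, 0, 0, 0.65, 0.32, 0.404, -0.283, 0, 0, 0, 0.65])

```text
clock: 1.35
eef_pos: [0.4912, -0.2824, 0.1001]
tool_rot: [-0.535, -0.463, 0.536, -0.461]
ft_force: [-1.1, -0.2, 0.2]
grip_width: 0.0557
```

Run:
```python
from h import *
import cv2
st()
for n in ("wrist","side"):
    im,_=bot.camera(n); cv2.imwrite(f"pics/{n}2.png",(im if n=="wrist" else cv2.resize(im[70:310,240:560],(800,600)))[:,:,::-1])
```

```text
1.35 tcp [ 0.4912 -0.2824  0.1001] q [-0.5214  0.4609 -0.0303  1.0837 -0.0009  2.7669] F [-1.0783 -0.1855  0.2463] w 0.05566142923423694
[[-0.004   0.9893 -0.1461]
 [ 0.0013 -0.1461 -0.9893]
 [-1.     -0.0041 -0.0007]]
```

View pics/wrist2.png

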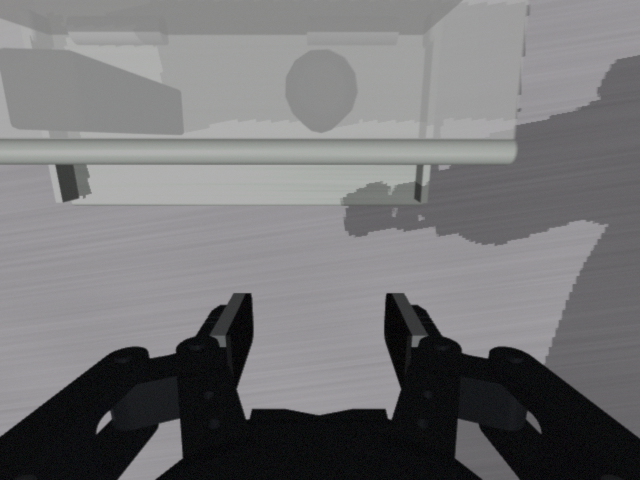

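View pics/side2.png

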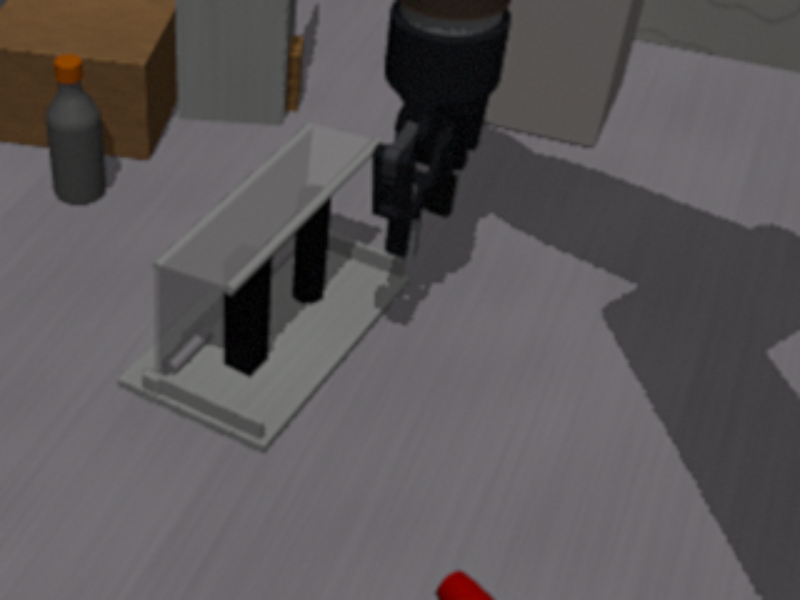

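Run:
```python
from h import *
o=bot.get_obs(); T=np.eye(4); T[:3,:3]=R.from_quat(o["tool_rot"]).as_matrix(); T[:3,3]=o["eef_pos"]
p=bot.camera_params("wrist"); W=T@p["tool_from_camera"]
print("round top back edge",ray(p,(321,50),.11,W),"L",ray(p,(286,88),.11,W),"R",ray(p,(357,88),.11,W))
print("bead mid",ray(p,(321,151),.128,W), "square right top edge", ray(p,(110,60),.11,W))
a=np.arctan2(-.145,.989)
go([.5755,-.2935,.100],a); go([.5755,-.2935,.078],a)
```

```text
round top back edge [ 0.5904 -0.2999  0.11  ] L [ 0.5804 -0.286   0.11  ] R [ 0.5767 -0.3105  0.11  ]
bead mid [ 0.558  -0.2949  0.128 ] square right top edge [ 0.5981 -0.2279  0.11  ]
shift [ 0.0096  0.3358 -0.0102] turn [-0.0051  0.0015 -0.0007] rows>= 2.014661321388877 0.021543598810674535
shift [ 0.0976  0.3357 -0.0103] turn [-0.0051  0.0015 -0.0007] rows>= 2.096944201661311 0.021543598810674535
```

Call:
apply_moves(targets=[0, 0.06, 0, 0, 0, 0, 0.65, 0, 0.12, 0, 0, 0, 0, 0.65, 0, 0.17, 0, 0, 0, 0, 0.65, 0, 0.2, 0, 0, 0, 0, 0.65, 0, 0.23, 0, 0, 0, 0, 0.65, 0, 0.26, 0, 0, 0, 0, 0.65, 0, 0.29, 0, 0, 0, 0, 0.65, 0, 0.32, 0, 0, 0, 0, 0.65, 0, 0.343, 0, 0, 0, 0, 0.65, 0, 0.343, 0, 0, 0, 0, 0.65])

```text
clock: 2.28
eef_pos: [0.5793, -0.2947, 0.1012]
tool_rot: [0.535, 0.462, -0.535, 0.463]
ft_force: [-2.0, 0.2, 1.3]
grip_width: 0.0556
```

Run:
```python
from h import *
import cv2
st()
for n in ("wrist","side"):
    im,_=bot.camera(n); cv2.imwrite(f"pics/{n}3.png",(im if n=="wrist" else cv2.resize(im[70:310,240:560],(800,600)))[:,:,::-1])
```

```text
2.2833 tcp [ 0.5793 -0.2947  0.1012] q [-0.4706  0.6119  0.2301  1.188  -0.0001  2.8163] F [-2.0175  0.2456  1.2976] w 0.05562348077738438
[[ 0.0008  0.9895 -0.1449]
 [-0.0005 -0.1449 -0.9895]
 [-1.      0.0009  0.0004]]
```

View pics/wrist3.png

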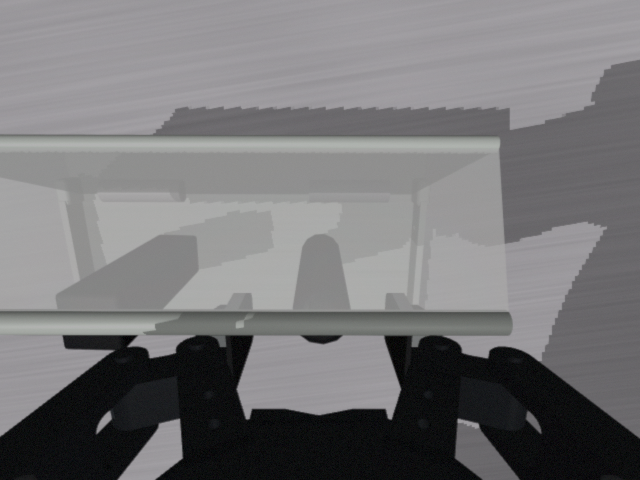

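View pics/side3.png

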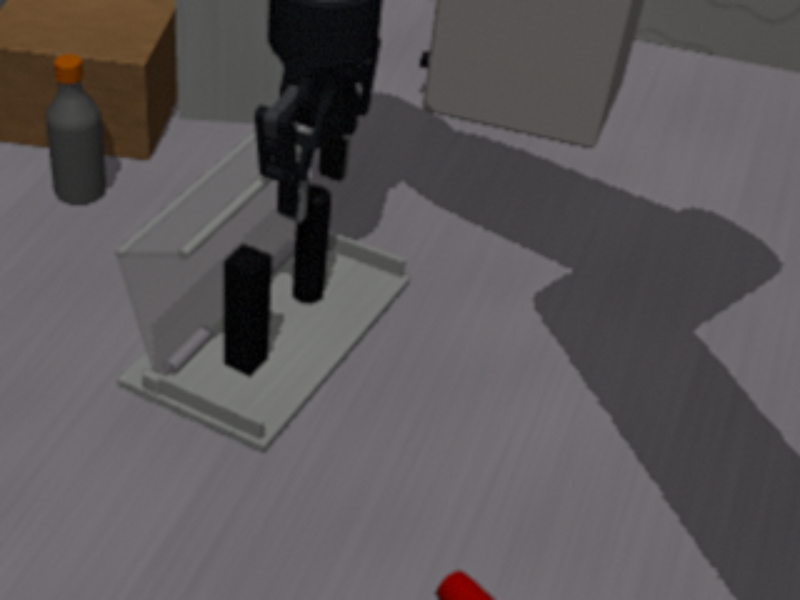

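Call:
apply_moves(targets=[0.02, 0, 0, 0, 0, 0, 0.65, 0.045, -0.003, 0, 0, 0, 0, 0.65, 0.07, -0.006, 0, 0, 0, 0, 0.65, 0.085, -0.006, 0, 0, 0, 0, 0.65, 0.085, -0.006, 0, 0, 0, 0, 0.5, 0.085, -0.006, 0, 0, 0, 0, 0.4])

```text
clock: 2.88
eef_pos: [0.576, -0.294, 0.0794]
tool_rot: [-0.535, -0.463, 0.535, -0.462]
ft_force: [-1.9, 0.5, 1.4]
grip_width: 0.0343
```

Run:
```python
from h import *
import cv2
st()
for n in ("wrist",):
    im,_=bot.camera(n); cv2.imwrite(f"pics/{n}4.png",(im if n=="wrist" else cv2.resize(im[70:310,240:560],(800,600)))[:,:,::-1])
```

```text
2.8833 tcp [ 0.576  -0.294   0.0794] q [-0.472   0.6245  0.1924  1.1399  0.0002  2.8153] F [-1.8616  0.5447  1.4252] w 0.03428970592170774
[[-0.001   0.9894 -0.1452]
 [ 0.0007 -0.1452 -0.9894]
 [-1.     -0.0011 -0.0005]]
```

View pics/wrist4.png

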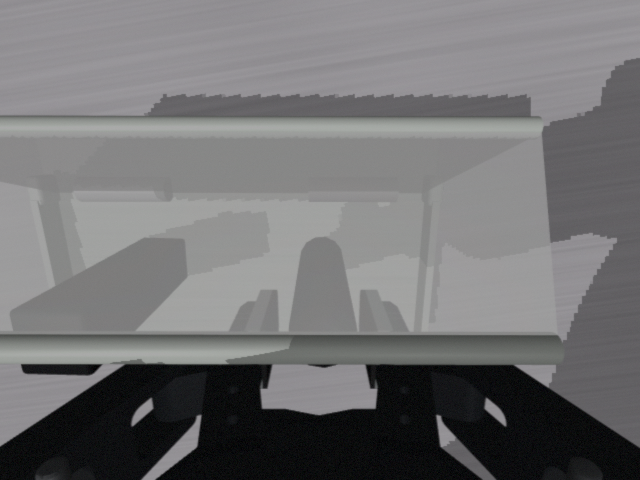

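Call:
apply_moves(targets=[0, 0, 0, 0, 0, 0, 0.3, 0, 0, 0, 0, 0, 0, 0.2, 0, 0, 0, 0, 0, 0, 0.1, 0, 0, 0, 0, 0, 0, 0, 0, 0, 0, 0, 0, 0, 0, 0, 0, 0, 0, 0, 0, 0, 0, 0, 0, 0, 0, 0, 0])

```text
clock: 3.52
eef_pos: [0.5765, -0.2942, 0.0799]
tool_rot: [-0.535, -0.462, 0.535, -0.462]
ft_force: [-1.2, -0.8, 0.5]
grip_width: 0.0242
```

Run:
```python
from h import *
import cv2
st()
for n in ("side",):
    im,_=bot.camera(n); cv2.imwrite(f"pics/{n}5.png",(im if n=="wrist" else cv2.resize(im[90:240,270:470],(800,600)))[:,:,::-1])
```

```text
3.5167 tcp [ 0.5765 -0.2942  0.0799] q [-0.4719  0.6243  0.1936  1.1403 -0.      2.8154] F [-1.2181 -0.844   0.463 ] w 0.024241953269548294
[[-0.0002  0.9894 -0.1452]
 [ 0.0001 -0.1452 -0.9894]
 [-1.     -0.0002 -0.0001]]
```

View pics/side5.png

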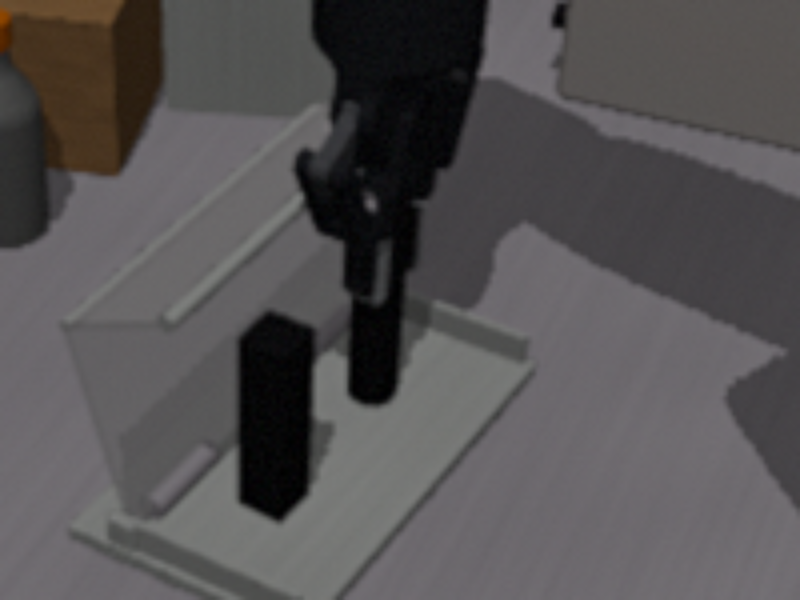

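Call:
apply_moves(targets=[-0.016, 0, 0, 0, 0, 0, 0, -0.016, -0.02, 0, 0, 0, 0, 0, -0.016, -0.05, 0, 0, 0, 0, 0, -0.016, -0.08, 0, 0, 0, 0, 0, -0.016, -0.11, 0, 0, 0, 0, 0, -0.016, -0.14, 0, 0, 0, 0, 0, -0.016, -0.18, 0, 0, 0, 0, 0, -0.016, -0.24, 0, 0, 0, 0, 0, -0.016, -0.31, 0, 0, 0, 0, 0, -0.016, -0.38, 0, 0, 0, 0, 0, -0.016, -0.42, 0, 0, 0, 0, 0, -0.016, -0.42, 0, 0, 0, 0, 0])

```text
clock: 4.57
eef_pos: [0.4702, -0.2785, 0.0844]
tool_rot: [-0.535, -0.462, 0.535, -0.462]
ft_force: [-0.3, 0.4, -2.4]
grip_width: 0.0243
```

Run:
```python
from h import *
import cv2
st()
for n in ("side",):
    im,_=bot.camera(n); cv2.imwrite(f"pics/{n}6.png",(im if n=="wrist" else cv2.resize(im[90:240,270:470],(800,600)))[:,:,::-1])
go([.583,.1533,.2],-.08)
```

```text
4.5667 tcp [ 0.4702 -0.2785  0.0844] q [-0.5347  0.4383 -0.1127  1.0209 -0.0001  2.7537] F [-0.2516  0.4322 -2.3602] w 0.024329208041890635
[[-0.001   0.9892 -0.1463]
 [ 0.0005 -0.1463 -0.9892]
 [-1.     -0.0011 -0.0003]]
shift [-0.4614  0.1875 -1.7756] turn [-0.1329  0.0003 -0.0019] rows>= 11.055707996154299 0.5318541236684987
```

View pics/side6.png

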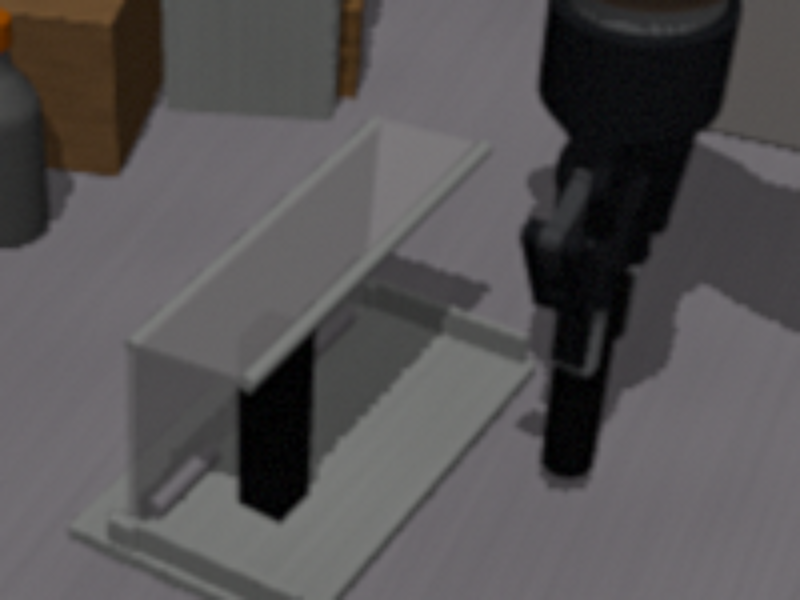

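Call:
apply_moves(targets=[-0.06, 0, 0, 0, 0, 0, 0, -0.13, 0, -0.03, 0, 0, 0, 0, -0.2, 0, -0.08, 0, 0, 0, 0, -0.26, 0, -0.16, 0, 0, 0, 0, -0.3, 0, -0.26, 0, 0, 0, 0, -0.3, 0, -0.36, 0, 0, 0, 0, -0.3, 0, -0.46, 0, 0, 0, 0, -0.3, 0, -0.57, 0, 0, 0, 0, -0.3, 0.02, -0.68, 0, 0, 0, 0, -0.3, 0.05, -0.79, -0.05, 0, 0, 0, -0.3, 0.08, -0.9, -0.1, 0, 0, 0, -0.3, 0.11, -1.0, -0.13, 0, 0, 0])

```text
clock: 5.62
eef_pos: [0.5376, -0.0372, 0.1596]
tool_rot: [0.519, 0.482, -0.516, 0.481]
ft_force: [1.3, 0.1, -1.5]
grip_width: 0.0245
```

Run:
```python
from h import *
st()
go([.5833,.1533,.13],-.08)
```

```text
5.6167 tcp [ 0.5376 -0.0372  0.1596] q [-0.0714  0.3556 -0.0267  1.1861  0.0041  3.1416] F [ 1.3099  0.1396 -1.5492] w 0.024496785103534684
[[ 0.0027  0.9974 -0.0714]
 [ 0.0039 -0.0714 -0.9974]
 [-1.      0.0024 -0.0041]]
shift [ 0.1221  0.1278 -0.7727] turn [ 0.0171 -0.0082 -0.0048] rows>= 4.752058052719923 0.07824643034944236
```

Call:
apply_moves(targets=[0, 0, 0, -0.2, 0, 0, 0, 0, 0, 0, -0.4, 0, 0, 0, 0, 0, -0.06, -0.6, 0, 0, 0, 0, 0.01, -0.14, -0.8, 0, 0, 0, 0, 0.02, -0.24, -1.0, 0, 0, 0, 0, 0.04, -0.35, -1.0, 0, 0, 0, 0, 0.07, -0.46, -1.0, 0, 0, 0, 0, 0.1, -0.57, -1.0, 0, 0, 0, 0, 0.12, -0.68, -1.0, 0, 0, 0, 0, 0.128, -0.74, -1.0, 0, 0, 0, 0, 0.128, -0.772, -1.0, 0, 0, 0, 0, 0.128, -0.772, -1.0, 0, 0, 0])

```text
clock: 6.62
eef_pos: [0.5824, 0.152, 0.1595]
tool_rot: [0.384, 0.595, -0.381, 0.594]
ft_force: [-0.1, -0.3, -1.4]
grip_width: 0.0243
```

Run:
```python
from h import *
import cv2
st()
for n in ("side","top"):
    im,_=bot.camera(n); cv2.imwrite(f"pics/{n}7.png",(cv2.resize(im[150:270,60:260],(800,480)) if n=="top" else cv2.resize(im[210:450,120:440],(800,600)))[:,:,::-1])
```

```text
6.6167 tcp [0.5824 0.152  0.1595] q [0.2538 0.4782 0.1614 1.2528 0.0031 2.9675] F [-0.1363 -0.2753 -1.3833] w 0.024252166907942088
[[ 0.0005  0.9099  0.4149]
 [ 0.0034  0.4149 -0.9099]
 [-1.      0.0018 -0.0029]]
```

View pics/side7.png

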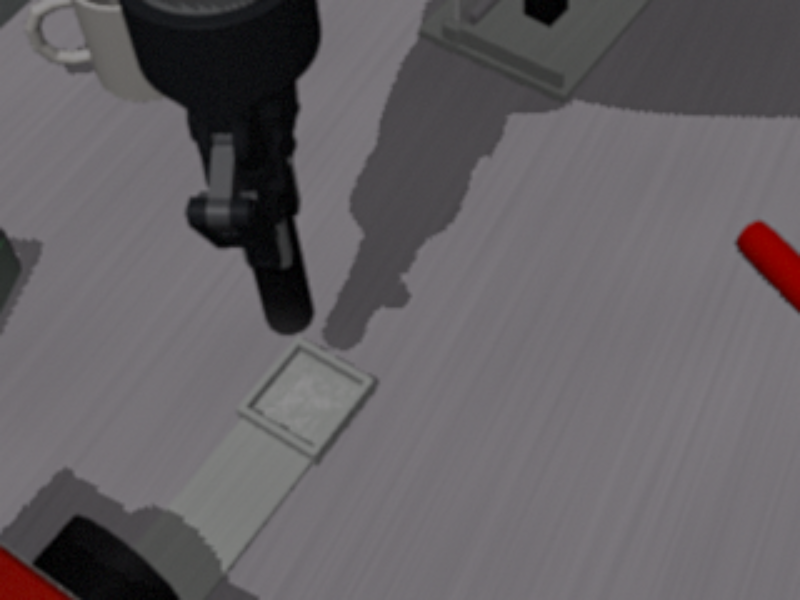

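View pics/top7.png

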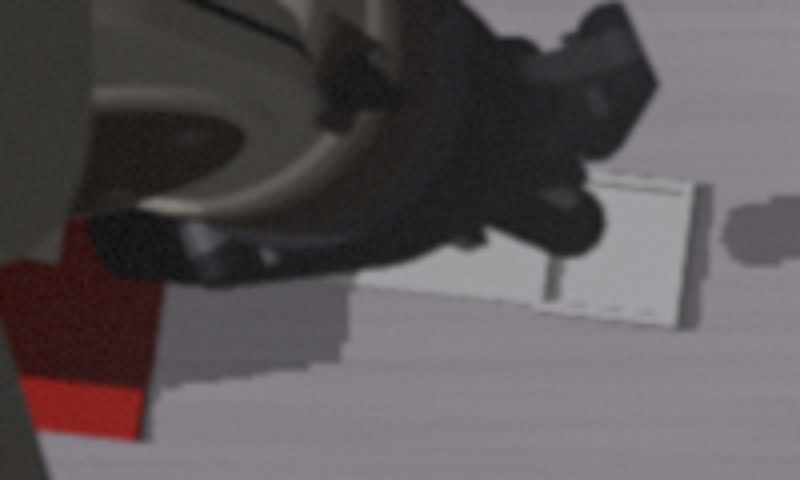

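Run:
```python
from h import *
p=bot.camera_params("side");T=np.linalg.inv(p["T"])
for z in (.0895,.15):
    c=T@np.array([.5824,.152,z,1]); uv=np.array([p["cx"]-p["fx"]*c[0]/c[2],p["cy"]+p["fy"]*c[1]/c[2]]);print(z,uv,(uv-[120,210])*2.5)
t=bot.camera_params("top")
print("seat from side:",[ray(p,(120+u/2.5,210+v/2.5),.012) for u,v in [(240,409),(303,338),(377,380),(317,462)]])
print("base edge side R/L/bottom",[ray(p,(120+u/2.5,210+v/2.5),.0895) for u,v in [(312,318),(268,325),(291,333)]])
```

```text
0.0895 [237.204  336.2366] [293.0099 315.5916]
0.15 [230.7346 308.6569] [276.8364 246.6422]
seat from side: [array([0.6131, 0.1783, 0.012 ]), array([0.6052, 0.1234, 0.012 ]), array([0.5515, 0.1297, 0.012 ]), array([0.5567, 0.1877, 0.012 ])]
base edge side R/L/bottom [array([0.5725, 0.1491, 0.0895]), array([0.5913, 0.1624, 0.0895]), array([0.5777, 0.1616, 0.0895])]
```

Call:
apply_moves(targets=[0.04, 0.004, -0.007, 0, 0, 0, 0, 0.1, 0.004, -0.007, 0, 0, 0, 0, 0.16, 0.004, -0.007, 0, 0, 0, 0, 0.22, 0.004, -0.007, 0, 0, 0, 0, 0.27, 0.004, -0.007, 0, 0, 0, 0, 0.3, 0.004, -0.007, 0, 0, 0, 0, 0.32, 0.004, -0.007, 0, 0, 0, 0, 0.326, 0.004, -0.007, 0, 0, 0, 0, 0.326, 0.004, -0.007, 0, 0, 0, 0])

```text
clock: 7.47
eef_pos: [0.5824, 0.1522, 0.0781]
tool_rot: [0.384, 0.595, -0.382, 0.594]
ft_force: [0.2, -0.4, -1.2]
grip_width: 0.0243
```

Run:
```python
from h import *
import cv2
st()
for n in ("side",):
    im,_=bot.camera(n); cv2.imwrite(f"pics/{n}8.png",cv2.resize(im[260:410,140:340],(800,600))[:,:,::-1])
```

```text
7.4667 tcp [0.5824 0.1522 0.0781] q [0.2541 0.5414 0.0419 1.0704 0.003  2.9711] F [ 0.2416 -0.3553 -1.2227] w 0.02428089261606355
[[ 0.0001  0.9112  0.412 ]
 [ 0.0031  0.412  -0.9112]
 [-1.      0.0014 -0.0028]]
```

View pics/side8.png

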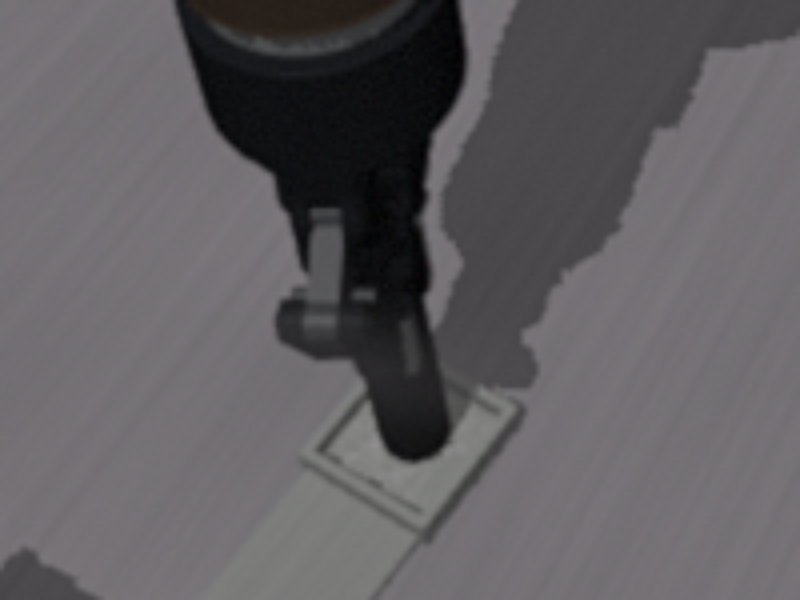

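Call:
apply_moves(targets=[0.004, 0, 0, 0, 0, 0, 0, 0.008, 0, 0, 0, 0, 0, 0, 0.011, 0, 0, 0, 0, 0, 0, 0.013, 0, 0, 0, 0, 0, 0, 0.013, 0, 0, 0, 0, 0, 0])

```text
clock: 7.93
eef_pos: [0.5824, 0.1528, 0.075]
tool_rot: [0.384, 0.595, -0.382, 0.594]
ft_force: [0.2, 0.2, -0.8]
grip_width: 0.0245
```

Call:
apply_moves(targets=[0.002, 0, 0, 0, 0, 0, 0, 0.004, 0, 0, 0, 0, 0, 0, 0.005, 0, 0, 0, 0, 0, 0, 0.006, 0, 0, 0, 0, 0, 0, 0.006, 0, 0, 0, 0, 0, 0])

```text
clock: 8.35
eef_pos: [0.5825, 0.1528, 0.0737]
tool_rot: [0.384, 0.595, -0.382, 0.594]
ft_force: [-0.1, 0.2, 1.6]
grip_width: 0.0244
```

Call:
apply_moves(targets=[0, 0, 0, 0, 0, 0, 0.33, 0, 0, 0, 0, 0, 0, 0.4, 0, 0, 0, 0, 0, 0, 0.5, 0, 0, 0, 0, 0, 0, 0.6, 0, 0, 0, 0, 0, 0, 0.65, 0, 0, 0, 0, 0, 0, 0.65])

```text
clock: 8.85
eef_pos: [0.5824, 0.1527, 0.0734]
tool_rot: [0.384, 0.595, -0.382, 0.594]
ft_force: [-0.7, -0.4, 0.3]
grip_width: 0.0555
```

Run:
```python
from h import *
import cv2
st()
for n in ("side","wrist"):
    im,_=bot.camera(n); cv2.imwrite(f"pics/{n}9.png",(im if n=="wrist" else cv2.resize(im[260:410,140:340],(800,600)))[:,:,::-1])
```

```text
8.85 tcp [0.5824 0.1527 0.0734] q [0.2549 0.546  0.0362 1.0601 0.0031 2.9712] F [-0.7182 -0.3711  0.302 ] w 0.05545272292205557
[[ 0.0002  0.9109  0.4126]
 [ 0.0032  0.4126 -0.9109]
 [-1.      0.0015 -0.0028]]
```

View pics/wrist9.png

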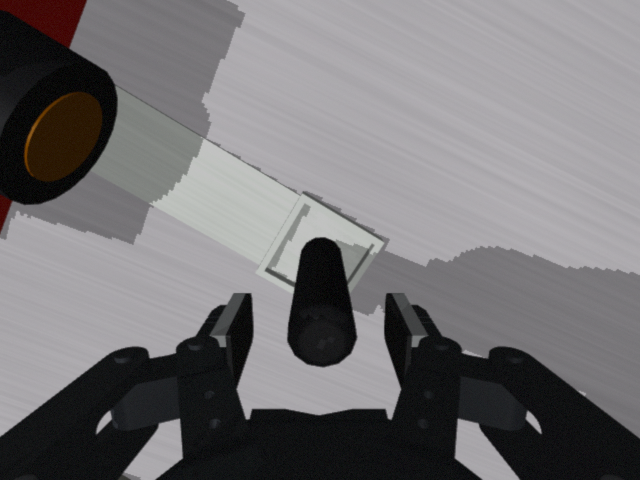

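View pics/side9.png

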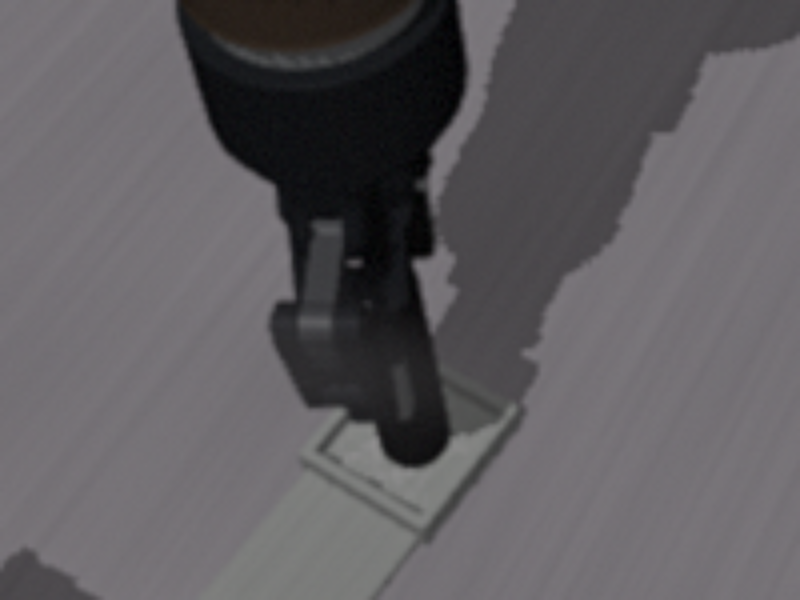

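Stop is free, upright and centred between the open pads (top at px 322,340 in the wrist view). Rising straight up, then backing off.

Call:
apply_moves(targets=[-0.06, 0, 0, 0, 0, 0, 0.65, -0.14, 0, 0, 0, 0, 0, 0.65, -0.22, 0, 0, 0, 0, 0, 0.65, -0.3, 0, 0, 0, 0, 0, 0.65, -0.38, 0, 0, 0, 0, 0, 0.65, -0.44, -0.1, 0, 0, 0, 0, 0.65, -0.44, -0.22, 0, 0, 0, 0, 0.65, -0.44, -0.35, 0, 0, 0, 0, 0.65, -0.44, -0.48, 0, 0, 0, 0, 0.65, -0.44, -0.6, 0, 0, 0, 0, 0.65, -0.44, -0.7, 0, 0, 0, 0, 0.65, -0.44, -0.7, 0, 0, 0, 0, 0.65])

```text
clock: 9.95
eef_pos: [0.4179, 0.0784, 0.1829]
tool_rot: [0.383, 0.596, -0.384, 0.592]
ft_force: [-0.6, 1.2, -0.6]
grip_width: 0.0553
```

Run:
```python
from h import *
import cv2
st()
for n in ("side","top"):
    im,_=bot.camera(n); cv2.imwrite(f"pics/{n}10.png",im[:,:,::-1])
```

```text
9.95 tcp [0.4179 0.0784 0.1829] q [ 0.1836  0.1259 -0.2665  1.1819  0.0027  2.901 ] F [-0.6122  1.1865 -0.5719] w 0.055265656800211616
[[-0.004   0.9114  0.4116]
 [ 0.002   0.4116 -0.9114]
 [-1.     -0.0028 -0.0035]]
```

View pics/side10.png

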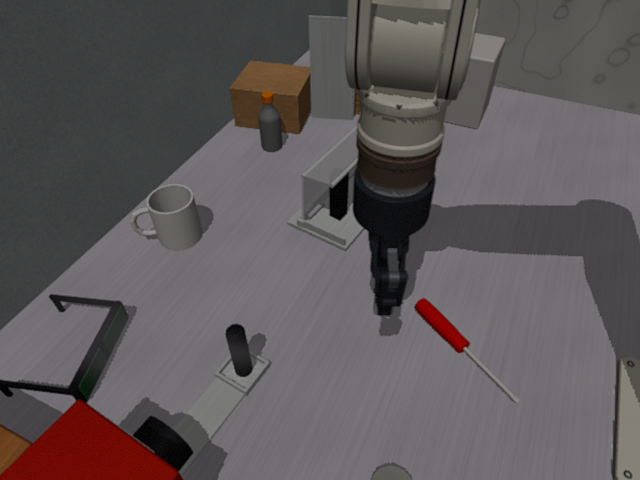

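View pics/top10.png

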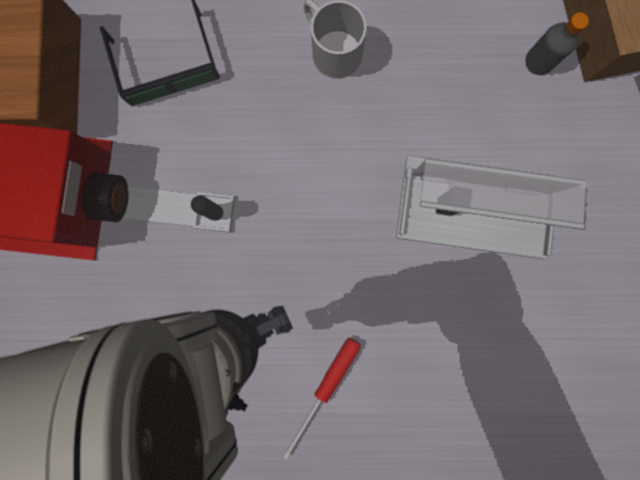

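Run:
```python
from h import *
import cv2
res={}
for n,(x0,y0,x1,y1) in {"side":(215,310,275,385),"top":(180,185,235,232)}.items():
    im=cv2.imread(f"pics/{n}10.png"); g=im[y0:y1,x0:x1].max(2)
    m=(g<75).astype(np.uint8); k,l,s,c=cv2.connectedComponentsWithStats(m); i=1+np.argmax(s[1:,4]); print(n,s[i][:4]+[x0,y0,0,0])
    pts=np.argwhere(l==i)[:,::-1]+[x0,y0]; print("minrect",cv2.minAreaRect(pts.astype(np.float32)))
    p=bot.camera_params(n);T=np.linalg.inv(p["T"])
    for z in (.005,.105):
        c_=T@np.array([.5825,.1535,z,1]); print(z,p["cx"]-p["fx"]*c_[0]/c_[2],p["cy"]+p["fy"]*c_[1]/c_[2])
t=bot.camera_params("top");print(ray(t,(199.5,203.5),.105))
d=cv2.absdiff(cv2.imread("pics/top10.png"),cv2.imread("pics/top0.png"))[150:250,395:480].max(2); print("square/flap change px>30:",(d>30).sum())
```

```text
side [226 324  30  53]
minrect ((240.20001220703125, 349.6000061035156), (53.126258850097656, 23.400854110717773), 71.56504821777344)
0.005 244.30811319546234 369.91633251281735
0.105 234.9460969295757 330.3884732508873
top [191 196  32  24]
minrect ((206.48715209960938, 208.5218505859375), (33.61543655395508, 18.049917221069336), 30.465543746948242)
0.005 215.10437562935203 212.760246391525
0.105 198.41914246360352 203.82360778600045
[0.5829 0.152  0.105 ]
square/flap change px>30: 0
```

```bash
python3 -c "
from workcell import bot
print(bot.job_done())"
```

```text
the job is handed in; nothing more can be done
None
```

The round stop is standing upright in the seat, the flap is shut and the square post is where it was. I handed the job in at about 10 s of the 45 s allowed; the hand-in gives no verdict.

- **Fetching:** I pushed the flap back with the open fingers. I kept it held open, an estimated 17° from geometry, and gripped the stop at a measured opening of 24 mm. I then lifted it 4 mm and drew it straight out, and the flap closed behind it.
- **Placing:** I lowered the stop until the wrist felt the floor, a push of about 1.6 N. I then opened the fingers, rose straight up and backed clear.

**Last checks:**
- **Stop:** its outline in both the side and top views lies within 1 pixel of where an upright post at the seat centre should appear. My two measurements of the seat centre differ by about 2 mm, against the 18 mm allowed.
- **Dock:** the square post's end of the dock, including that part of the flap, shows no change from the first picture, and the flap looks shut in both views.
- **Arm:** it ended well clear of everything.

**Two things that were off:**
- The wrist camera placed the stop and the flap edge about 3 mm from where the fixed cameras did. I used a position in between.
- The last joint reached 3.1416 rad on the way over, which is at the edge of its stated 3.14 range. I turned the tool back before going on, and no fault was reported.

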